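# Swap a core plug and hold it on the seal

## Task

The plug left standing in the sprung ring of the seal stand is too short to be tested: lift it out and stand it upright, right down in the free nest of the wooden reject tray. Then stand the tall plug of the same thickness in the ring, press it straight down against the spring until its lower face squeezes the rubber seal pad under it, and finish with the gripper still holding it down there. Leave the thin plugs and the rubber sleeves where they are.

Things in the scene. Friction and masses are not known exactly. Their poses are not given: they have to be found in the camera images.
- seal_stand: seal stand, fixed: grey base 96 x 130 x 12 mm (x, y, z); origin at the centre of its underside, z up. Seal pad, coil spring and sprung ring are centred on its z axis. Guide screws at y = +43 and -43 mm, heads 15 mm wide, tops 54 mm above the bench (ring mouth: 58), so fingers best close along its x axis. A brass gas cock, 27 mm high, sticks out towards -y
- ring_seat (a point): centre of the ledge inside the sprung ring on which a plug stands; 44 mm above the bench with the ring up; moves with the ring. The ring's wall reaches 14 mm above the ledge, bore 41 mm, mouth flared to 48 mm; outer diameter 49 mm, 55 mm at the mouth
- carrier_ring (a joint): how far the sprung ring is pressed down, m: 0 = up; a plug's weight does not lower it. It resists with about 3 N at the start and 8 N at 10 mm, where a plug standing on the ledge meets the soft seal pad; the pad adds 2.5 N per mm and is fully squeezed at 13 mm (about 16 N in all). Aim for about 12 mm. Released, the ring springs back up
- seal_pad: round black rubber seal pad, 26 mm across, on a steel post inside the ring, on the stand's axis; origin 4 mm below its top; the top is 34 mm above the bench (10 mm under the ledge when the ring is up) and gives by up to 3 mm. It passes through the ledge's 31 mm opening
- short_plug_center (a point): centre (half-way up) of the short grey rock plug, a plain cylinder 38 mm in diameter and 38 mm high, about 0.11 kg; at the start it stands loosely on the ledge in the sprung ring, 24 mm of it above the ring
- tall_plug_center (a point): centre (half-way up) of the tall rock plug, a plain beige cylinder 38 mm in diameter and 50 mm high, about 0.14 kg, standing on the bench among two thin plugs
- reject_tray: fixed wooden reject tray, 66 x 170 x 26 mm (x, y, z), origin at the centre of its underside; three round nests in a row along y, 14 mm deep: two 27 mm nests hold thin plugs 30 mm high (fixed there), the 41 mm one towards -y is free
- free_nest (a point): centre of the floor of the free nest: bore 41 mm, floor 12 mm above the bench, 14 mm below the tray's top; 50 mm from the tray's origin towards its -y
- thin_plug_a_center (a point): centre of a thin rock plug, 25 mm in diameter, 48 mm high, standing loose on the bench; to be left alone
- thin_plug_b_center (a point): centre of a thin rock plug, 25 mm in diameter, 42 mm high, standing loose on the bench; to be left alone
- sleeve_a: black rubber sleeve, 32 mm in diameter, 22 mm high, loose at the back of the bench; origin at the centre of its underside; to be left alone
- sleeve_b: the other black rubber sleeve, same size; to be left alone
- tall_plug: the tall plug itself; origin at the centre of its underside, z along its axis
- short_plug: the short plug itself; origin at the centre of its underside, z along its axis
There are look-alikes about, which are no part of the job. Leave any pink or purple look-alike of the short_plug alone.

How it is judged:
On the way, in this order (a step that is already met when the one before it is completed fails the run):
1. the short plug stands released at the bottom of the free nest (horizontal distance between short_plug_center and free_nest below 0.006 m and height (world z) of short_plug_center below 0.035 m and angle between short_plug's own z axis and vertical below 0.1 rad and contact force between the fingers and short_plug below 0.05 N), for 0.2 s.
2. the tall plug is pressed down in the ring onto the seal pad (horizontal distance between tall_plug_center and ring_seat below 0.006 m and value of joint carrier_ring above 0.0105 m and contact force between tall_plug and seal_pad above 2 N), for 0.2 s.
At the end, for the whole second after the job is handed in: short plug upright in the free nest (centred within 6 mm, its centre under 35 mm above the bench, tilt under 0.1 rad); tall plug still in the ring (6 mm, 0.1 rad), ring down more than 10.5 mm, plug on the seal pad with over 2 N, fingers on the plug with over 2 N (all of step 2 and horizontal distance between short_plug_center and free_nest below 0.006 m and height (world z) of short_plug_center below 0.035 m and angle between each of short_plug, tall_plug's own z axis and vertical below 0.1 rad and contact force between the fingers and tall_plug above 2 N and linear speed of tall_plug below 0.02 m/s); the arm keeps its last pose, push and grip.
It fails at once if a thin plug is moved more than 20 mm or knocked over (distance of any of thin_plug_a_center, thin_plug_b_center from where it was at the start of the episode above 0.02 m).
It fails at once if a rubber sleeve is moved more than 20 mm (distance of any of sleeve_a, sleeve_b from where it was at the start of the episode above 0.02 m).
It also fails if it takes over 67 s, if anything falls off the work surface, if the arm or the gripper's body presses on something with over 40 N, if the wrist force passes 120 N, or if a joint passes its speed limit or range.

## Robot

A 7-joint arm with a two-finger parallel gripper is mounted at the origin on a cart in front of the work surface, level with it; the furniture and walls round the work are solid. World frame = base frame: x ahead of the robot, y to its left, z up, the work surface at z = 0. Lengths are in m, angles in rad, forces in N, time in s.
With the tool pointing down it reaches from about 0.425 to 0.925 m from the base axis. Payload 6.8 kg.
Tool frame: the origin (TCP) lies on the centre line of the jaws, within the pads' length; the fingertips stand 8 mm ahead of it and the grasp point (between the pads) lies 11 mm behind it (r.finger_overhang is the distance from the TCP to the fingertips, in m); x points along the fingers, z is the direction in which the jaws open and shut, and the axes are right-handed (so a half turn about x gives the same grasp; the last joint's range is limited). The gripper opens to 85 mm and grips with 20 to 120 N. Pads are 22 mm wide; open, the fingers measure 114 mm over their backs; the gripper's body (76 mm by 85 mm) begins 54 mm behind the grasp point. The pads swing forward as they close: fully open they stand 13 mm farther back than shut.
Start: joints at [-1.434, 0.477, 0.022, 1.555, -0.011, 1.109, -0.083], TCP at [0.164, 0.655, 0.239] pointing down, gripper open.
Joint ranges: [-2.96, 2.96], [-0.34, 2.1], [-1.41, 1.46], [0.24, 2.44], [-1.37, 4.51], [0.17, 1.92], [-2.96, 2.96]. Speed limits (rad/s): [2.39, 2.39, 3.14, 3.14, 3.14, 3.14, 3.14].

## Interface

Orientations are given as a rotation vector (axis times angle).
In Python, from bench import r gives the robot as it stands. The module is installed in compiled form; this text tells all that it offers.
- The arm moves only by the tool play_rows, never from a script. Its argument "plan" is a list of rows, each a list of 5 numbers: the opening, from -1 (shut) to 1 (fully open), then the shift along the world's x, y, z in m, then the turn about the world's z in rad. A call has 1 to 10 rows; each row is the pose to reach, as a shift and turn from the pose commanded when the call began; what a row does not reach only later rows make up. A row lasts 1/10 s, in which the tool goes at most 50 mm and 8.59 degrees, less where a joint would pass 70% of its speed; a pose out of reach is approached as far as the arm can. A call with a gripper value outside its range is refused whole. The fingers move at their own pace and stop on an object; "force" is the grip in N (left out, the last holds). Time passes only in rows, so rows that repeat a pose let the fingers close. It gives the time, the measured TCP pose, the force and the opening at its end, in the units of the state.
- r.get_obs(): the state, without advancing time (a new reading comes with each control period).
- r.grab_frame(name): name is "scene" or "top"; returns a dict with "pixels" (400x640x3 uint8, blue, green, red), "z_map" (400x640 float32, m along the optical axis (not along the pixel's ray), 0 where there is no reading), "vfov" (degrees; the focal length in pixels is half the picture's height over the tangent of half this angle, whatever the lens; pixels are square), "cx", "cy" (the principal point, pixels), "D" ([k1, k2, p1, p2, k3] as OpenCV has them; the pictures are not rectified), "R" (3x3) and "t" (3): a world point X has camera coordinates R X + t. Camera axes: x right, y down, z forward; pixel columns grow to the right and rows downward; lengths in m; the calibration is good to about 2 mm. A picture is of the moment at which its call begins.
- r.hand_in(): hands the job in, once; it reports no verdict.
Trained networks look in a picture, given as the dict that the camera call returned (one of the last four; its "shot" number tells which), for a name from the list of things; names that differ only in an ending like _2 or _b are one class to them, and where a whole thing is asked for, a point or a joint stands for the part that bears it (a point fixed in the world has none). Each returns a list of dicts, best first, with "conf" (0 to 1); they miss things now and then, are a little off and sometimes report something else, mostly with a low value. They report only what shows in the picture. A call takes as long as a camera call. They do not tell look-alikes from the thing itself.
- r.outline_of(picture, label): "mask" (400x640 bool, what is visible of it) and "bbox" ([left, top, right, bottom] as shares, 0 to 1, of the picture: columns of its width, rows of its height, round what is visible of it).
- r.pinpoint(picture, label): "position" ([column, row] as shares, 0 to 1, of the picture: columns of its width, rows of its height: a listed point, or the origin of a listed thing).
The state is a dict: "clock": time; "joints": joint angles; "qvel": joint speeds; "tau": joint torques, N m; "tcp_pos": TCP position; "orientation": TCP orientation; "contact_force": force on the tool from outside, world axes, zero at the start; "moment": the same for the moment, N m; "grip_width": finger opening in m.
Only numpy, scipy, OpenCV 4.12 (cv2) and the standard library are available. Lean on these libraries where they do the work, as an engineer would, in place of code of your own. Each camera call takes 0.05 s, during which the arm holds its last target.

## Working session

There is one attempt and no reset: what is moved stays moved. The work goes in short steps, Python scripts to look and compute and a tool call to move; the robot and the scene stay as the last step left them, time stands still between calls to the robot, and variables do not carry over. Pictures are saved under pics/ and viewed, and the job is handed in when it is done.

Besides the shell and the picture viewer there is one more tool, called after "Emit:" as a command line: name --pt "numbers of a row" for each row, then --argument value for the rest. play_rows: Moves the arm, as the interface text tells. Its arguments: {"type":"object","properties":{"plan":{"type":"array","items":{"type":"array","items":{"type":"number"}}},"force":{"type":"number"}},"required":["plan"]}

```bash
mkdir -p pics; cat > h.py <<'E'
import numpy as np, cv2
from bench import r
def K(f):
    F=f["pixels"].shape[0]/2/np.tan(np.radians(f["vfov"])/2)
    return np.array([[F,0,f["cx"]],[0,F,f["cy"]],[0,0,1.]])
def ray(f,u,v):
    p=cv2.undistortPoints(np.array([[[u,v]]],float),K(f),np.array(f["D"],float))[0,0]
    R=np.array(f["R"]);t=np.array(f["t"])
    return -R.T@t, R.T@np.array([p[0],p[1],1.])
def at_z(f,u,v,z):
    o,d=ray(f,u,v); return o+d*(z-o[2])/d[2]
def cloud(f):
    z=np.array(f["z_map"],float);h,w=z.shape
    uu,vv=np.meshgrid(np.arange(w),np.arange(h))
    p=cv2.undistortPoints(np.stack([uu,vv],-1).reshape(-1,1,2).astype(float),K(f),np.array(f["D"],float)).reshape(h,w,2)
    c=np.dstack([p[...,0]*z,p[...,1]*z,z])
    X=(c-np.array(f["t"]))@np.array(f["R"])
    X[z<=0]=np.nan
    return X
def proj(f,X):
    rv=cv2.Rodrigues(np.array(f["R"],float))[0]
    return cv2.projectPoints(np.array(X,float).reshape(-1,1,3),rv,np.array(f["t"],float),K(f),np.array(f["D"],float))[0].reshape(-1,2)
E
python3 - <<'E'
from h import *
o=r.get_obs()
for k,v in o.items(): print(k,np.round(v,4))
print(r.finger_overhang)
for n in ["scene","top"]:
    f=r.grab_frame(n); cv2.imwrite(f"pics/{n}0.png",f["pixels"])
    np.savez(f"{n}0.npz",**{k:np.array(v) for k,v in f.items()})
    print(n,f["vfov"],f["cx"],f["cy"],f["D"],"cam",-np.array(f["R"]).T@np.array(f["t"]))
    for l in ["seal_stand","ring_seat","short_plug_center","tall_plug_center","reject_tray","free_nest","thin_plug_a_center","sleeve_a","short_plug","tall_plug","seal_pad"]:
        for d in r.pinpoint(f,l): print(l,round(d["conf"],2),np.round(np.array(d["position"])*[640,400],1))
E
```

```text
clock 0.0
joints [-1.4341  0.4778  0.0223  1.5565 -0.0115  1.1093 -0.0831]
qvel [ 0.0005  0.0005  0.0002 -0.      0.0001 -0.0004  0.0003]
tau [-1.70000e-03 -5.96446e+01  1.60690e+00 -2.81200e+01  1.25000e-02
  9.30000e-03 -0.00000e+00]
tcp_pos [0.1635 0.6543 0.2383]
orientation [-1.0283  1.3166  1.0262]
contact_force [-0.268   0.0213  0.0837]
moment [ 0.0237  0.0126 -0.0465]
grip_width 0.0855
0.008
scene 57.12293763369968 310.1814515462431 198.5508258837661 [-0.03251585  0.          0.          0.          0.        ] cam [-0.11748643 -0.42648198  0.4436494 ]
seal_stand 0.74 [409.6 293.7]
ring_seat 0.68 [273.6 216.8]
short_plug_center 0.8 [227.8 214.4]
short_plug_center 0.69 [302.3 207.2]
short_plug_center 0.68 [315.9 240.5]
short_plug_center 0.52 [272.  205.9]
short_plug_center 0.51 [282.6 200.9]
short_plug_center 0.45 [347.7 268.8]
tall_plug_center 0.83 [410.9 284.3]
tall_plug_center 0.33 [270.1 203.5]
tall_plug_center 0.17 [363.1 212.4]
reject_tray 0.79 [188.  205.9]
free_nest 0.9 [203.6 206.9]
thin_plug_a_center 0.59 [385.8 238.9]
sleeve_a 0.57 [348.9 217.4]
sleeve_a 0.5 [363.4 2
[... 399 characters left out ...]
_seat 0.67 [302.7 238.1]
short_plug_center 0.77 [255.8 246.8]
short_plug_center 0.66 [314.5 190.9]
short_plug_center 0.65 [284.1 190.4]
short_plug_center 0.53 [355.  249.3]
short_plug_center 0.5 [301.3 239. ]
short_plug_center 0.48 [303.5 238.3]
tall_plug_center 0.56 [451.3 263.4]
reject_tray 0.62 [200.1 243.6]
free_nest 0.73 [217.8 240.4]
thin_plug_a_center 0.56 [409.6 217. ]
sleeve_a 0.54 [351.1 176.3]
sleeve_a 0.52 [369.2 159.1]
sleeve_a 0.27 [304.  238.5]
short_plug 0.79 [353.9 245.7]
short_plug 0.74 [281.4 190.3]
short_plug 0.67 [258.  243.8]
short_plug 0.65 [311.7 195.7]
short_plug 0.53 [302.6 237.9]
short_plug 0.4 [447.4 262.1]
tall_plug 0.77 [447.5 261.2]
tall_plug 0.31 [410.5 213.8]
```

```bash
python3 - <<'E'
import cv2
a=cv2.imread("pics/top0.png")[120:320,140:500]; cv2.imwrite("pics/top0c.png",cv2.resize(a,(792,440),interpolation=cv2.INTER_CUBIC))
E
```

```text
(no output)
```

View pics/scene0.png

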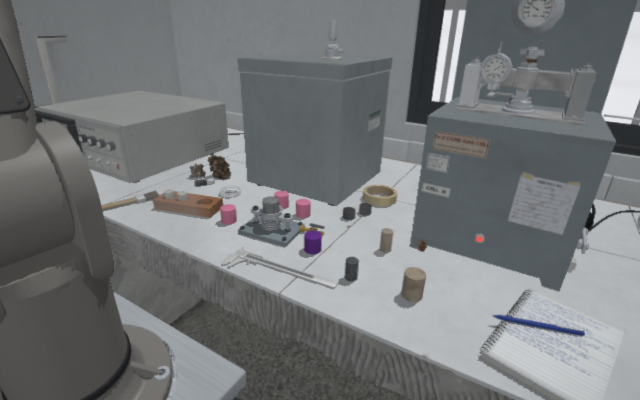

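View pics/top0c.png

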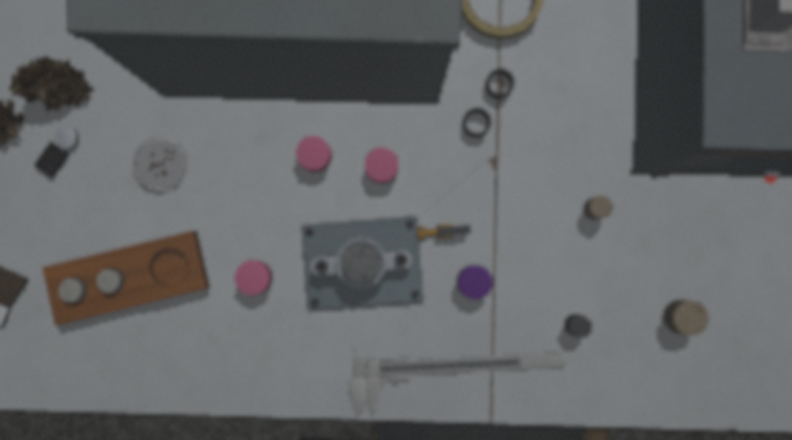

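View pics/top0.png

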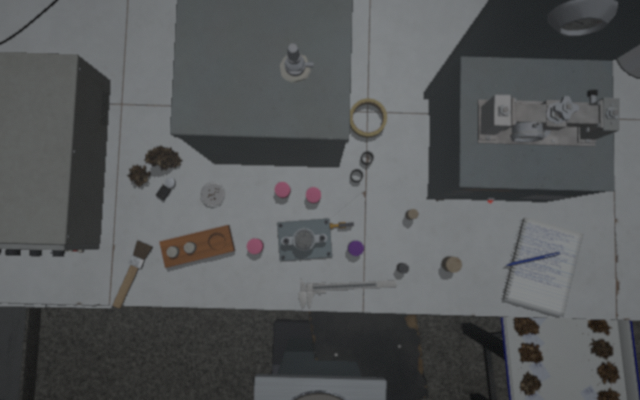

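```bash
python3 - <<'E'
from h import *
f=dict(np.load("top0.npz")); X=cloud(f); print(np.round(f["R"],3))
px=f["pixels"]
def show(n,u,v,z): p=at_z(f,u,v,z); print(n,np.round(p,4), np.hypot(p[0],p[1]).round(3),"depth:",np.round(X[int(round(v)),int(round(u))],4))
show("stand",302.7,238.1,.044); show("short",303,239,.082); show("tall",452,263,.05); show("nest",217.8,240.4,.012);show("thin",410,216,.045);show("tray",200.1,243.6,0)
show("thin_dark",402,268,.045)
# object tops by height bands
for n,(x0,y0,x1,y1),(zl,zh) in [("short top",(285,220,322,256),(.074,.090)),("tall",(435,250,468,278),(.042,.058)),("ring",(280,215,330,260),(.050,.064)),("base",(270,210,340,270),(.006,.018)),("tray",(150,215,245,275),(.022,.030)),("thinA",(400,203,425,228),(.035,.056)),("thinB",(392,258,412,280),(.03,.056)),("purple",(340,235,370,260),(.03,.05))]:
    S=X[y0:y1,x0:x1]; m=(S[...,2]>zl)&(S[...,2]<zh)
    P=S[m]; print(n,len(P), P.mean(0).round(4),"med z",np.median(P[:,2]).round(4), "mid",((P.min(0)+P.max(0))/2).round(4),"ext",(P.max(0)-P.min(0)).round(4), "minrect",cv2.minAreaRect(P[:,:2].astype(np.float32)*1000))
E
```

```text
[[ 0.029 -1.     0.007]
 [-0.996 -0.029 -0.079]
 [ 0.079 -0.004 -0.997]]
stand [0.4855 0.0522 0.044 ] 0.488 depth: [0.4855 0.0505 0.0795]
short [0.4832 0.0503 0.082 ] 0.486 depth: [0.4832 0.0504 0.0803]
tall [ 0.437  -0.3033  0.05  ] 0.532 depth: [ 0.4372 -0.3019  0.0549]
nest [0.4741 0.2606 0.012 ] 0.541 depth: [0.4751 0.2601 0.0123]
thin [ 0.5458 -0.2031  0.045 ] 0.582 depth: [ 0.5459 -0.2033  0.0439]
tray [0.465  0.3062 0.    ] 0.557 depth: [0.4643 0.3008 0.0239]
thin_dark [ 0.4216 -0.1859  0.045 ] 0.461 depth: [ 0.4215 -0.1862  0.0431]
short top 210 [0.4825 0.0498 0.082 ] med z 0.0818 mid [0.4821 0.0503 0.0827] ext [0.0349 0.037  0.0116] minrect ((482.07232666015625, 50.29241180419922), (34.60431671142578, 36.989501953125), 1.4951579570770264)
tall 213 [ 0.4336 -0.3057  0.0499] med z 0.0496 mid [ 0.4336 -0.3059  0.0492] ext [0.0357 0.0379 0.0138] minrect ((433.48480224609375, -305.9193420410156), (35.59498977661133, 37.9390983581543), 1.3701547384262085)
ring 256 [0.4825 0.0501 0.0556] med z 0.0555 mid [0.4833 0.0511 0.0562] ext [0.052  0.1041 0.0123] minrect ((482.55096435546875
[... 449 characters left out ...]
9510040283203, 170.70730590820312), 15.398080825805664)
thinA 94 [ 0.5509 -0.2079  0.0472] med z 0.0476 mid [ 0.5507 -0.2081  0.0461] ext [0.0241 0.0229 0.0196] minrect ((550.738037109375, -207.99893188476562), (22.762292861938477, 24.153093338012695), 88.71367645263672)
thinB 96 [ 0.4209 -0.1888  0.0407] med z 0.0411 mid [ 0.4213 -0.189   0.0386] ext [0.0237 0.0248 0.0171] minrect ((421.29541015625, -188.9835205078125), (23.645721435546875, 24.79608917236328), 2.0020885467529297)
purple 198 [ 0.4653 -0.0747  0.0378] med z 0.0378 mid [ 0.4645 -0.0749  0.0378] ext [0.036  0.0365 0.0142] minrect ((465.7453918457031, -74.95063781738281), (35.71802520751953, 36.21808624267578), 47.0213737487793)
```

```bash
python3 - <<'E'
import cv2
a=cv2.imread("pics/scene0.png")[170:310,140:440]; cv2.imwrite("pics/scene0c.png",cv2.resize(a,(800,373),interpolation=cv2.INTER_CUBIC))
E
```

```text
(no output)
```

View pics/scene0c.png

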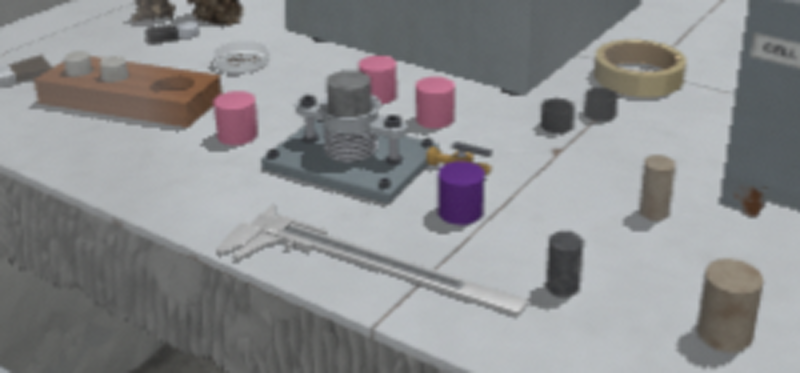

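```bash
python3 - <<'E'
from h import *
from scipy.spatial.transform import Rotation as Ro
o=r.get_obs(); M=Ro.from_rotvec(o["orientation"]).as_matrix(); print(M.round(4)); print("jaw yaw deg",np.degrees(np.arctan2(M[1,2],M[0,2])))
f=dict(np.load("top0.npz")); X=cloud(f)
S=X[210:270,270:345].reshape(-1,3)
m=(S[:,2]>.009)&(S[:,2]<.014)&(S[:,1]>-.014); P=S[m]; print("base",cv2.minAreaRect((P[:,:2]*1000).astype(np.float32)), len(P))
# screw heads
for lo,hi in [(.048,.060)]:
  for s in (1,-1):
    q=S[(S[:,2]>lo)&(S[:,2]<hi)&(s*(S[:,1]-.05)>.033)]; print("screw",len(q),q.mean(0).round(4),((q.min(0)+q.max(0))/2).round(4))
# nest hole: floor pixels inside tray
S=X[215:275,150:245].reshape(-1,3)
m=(S[:,2]>.005)&(S[:,2]<.0165); Q=S[m]; c=np.array([.4729,.2617]); Q=Q[np.hypot(*(Q[:,:2]-c).T)<.022]; print("nest floor",len(Q),((Q.min(0)+Q.max(0))/2).round(4),(Q.max(0)-Q.min(0)).round(4))
T=S[(S[:,2]>.0225)&(S[:,2]<.030)]
# largest circle empty: maximise fit of radius 20.5 with fewest top points inside
best=[]
for dx in np.arange(-.008,.0081,.0005):
  for dy in np.arange(-.008,.0081,.0005):
    d=np.hypot(T[:,0]-c[0]-dx,T[:,1]-c[1]-dy); best.append(((d<.0205).sum()-(( d>.0205)&(d<.0245)).sum(),dx,dy))
best.sort(); b=np.array(best[:15]); print(best[:3],(b[:,1:].mean(0)+c).round(4))
# circle fits of plug tops
for n,(x0,y0,x1,y1),z in [("short",(285,220,322,256),.082),("tall",(435,250,468,278),.05)]:
    Q=X[y0:y1,x0:x1].reshape(-1,3); Q=Q[abs(Q[:,2]-z)<.003]; (c2,rad)=cv2.minEnclosingCircle((Q[:,:2]*1000).astype(np.float32)); print(n,c2,rad,Q.mean(0).round(4),len(Q))
E
```

```text
[[-0.     -0.9702  0.2424]
 [ 0.      0.2424  0.9702]
 [-1.      0.      0.    ]]
jaw yaw deg 75.97076531991587
base ((482.69439697265625, 48.996097564697266), (95.59162139892578, 131.5896759033203), 6.403967380523682) 980
screw 47 [0.4782 0.0935 0.0524] [0.4785 0.0937 0.0528]
screw 44 [0.4876 0.0075 0.0525] [0.487  0.0074 0.053 ]
nest floor 206 [0.4726 0.2638 0.0115] [0.0392 0.0376 0.01  ]
[(np.int64(-86), np.float64(-0.0004999999999999935), np.float64(0.0005000000000000074)), (np.int64(-85), np.float64(0.0005000000000000074), np.float64(-0.0004999999999999935)), (np.int64(-84), np.float64(6.938893903907228e-18), np.float64(6.938893903907228e-18))] [0.4729 0.2615]
short (482.4048156738281, 50.03358459472656) 18.856245040893555 [0.4821 0.0502 0.082 ] 183
tall (433.4818115234375, -306.0834045410156) 19.167245864868164 [ 0.4338 -0.3061  0.0499] 168
```

Emit:
play_rows --pt "1 0.045 -0.03 0 -0.12" --pt "1 0.08 -0.065 0 -0.24" --pt "1 0.11 -0.105 0 -0.36" --pt "1 0.14 -0.145 0 -0.48" --pt "1 0.17 -0.185 0 -0.6" --pt "1 0.195 -0.23 0 -0.72" --pt "1 0.22 -0.275 0 -0.84" --pt "1 0.24 -0.32 0 -0.96" --pt "1 0.26 -0.365 0 -1.08" --pt "1 0.275 -0.41 0 -1.2"

```text
clock: 2.2
tcp_pos: [0.4388, 0.2453, 0.2397]
orientation: [-0.094, 1.568, 0.096]
contact_force: [1.1, 0.3, 0.1]
grip_width: 0.0852
```

Emit:
play_rows --pt "1 0.01 -0.045 -0.01 -0.015" --pt "1 0.02 -0.09 -0.02 -0.015" --pt "1 0.03 -0.135 -0.03 -0.015" --pt "1 0.04 -0.175 -0.05 -0.015" --pt "1 0.0435 -0.195 -0.07 -0.015" --pt "1 0.0435 -0.195 -0.09 -0.015" --pt "1 0.0435 -0.195 -0.1 -0.015" --pt "1 0.0435 -0.195 -0.1 -0.015"

```text
clock: 3.0
tcp_pos: [0.4806, 0.0523, 0.1384]
orientation: [-0.088, 1.571, 0.087]
contact_force: [1.2, -0.2, -0.2]
grip_width: 0.0853
```

Emit:
play_rows --pt "1 0 0 0 0" --pt "1 0 0 0 0"

```text
clock: 3.2
tcp_pos: [0.482, 0.0528, 0.1402]
orientation: [-0.088, 1.567, 0.089]
contact_force: [-1.2, -0.2, 1.0]
grip_width: 0.0855
```

```bash
cat >> h.py <<'E'
from scipy.spatial.transform import Rotation as Ro
def st():
    o=r.get_obs(); M=Ro.from_rotvec(o["orientation"]).as_matrix()
    print("t",round(o["clock"],2),"tcp",np.round(o["tcp_pos"],4),"jawyaw",np.degrees(np.arctan2(M[1,2],M[0,2])).round(2),"down",M[:,0].round(3),"F",np.round(o["contact_force"],2),"w",round(float(o["grip_width"]),4)); return o
def snap(n,tag,box=None,sc=1):
    f=r.grab_frame(n); a=f["pixels"]
    if box: x0,y0,x1,y1=box; a=a[y0:y1,x0:x1]
    cv2.imwrite(f"pics/{tag}.png",cv2.resize(a,None,fx=sc,fy=sc,interpolation=cv2.INTER_CUBIC)); return f
E
python3 -c "
from h import *
st(); f=snap('scene','s1',(180,100,420,280),3.3); f=snap('top','t1',(200,150,400,300),4); np.savez('top1.npz',**{k:np.array(v) for k,v in f.items()})"
```

```text
t 3.2 tcp [0.482  0.0528 0.1402] jawyaw 6.43 down [ 0.002  0.001 -1.   ] F [-1.2  -0.21  1.  ] w 0.0855
```

View pics/s1.png

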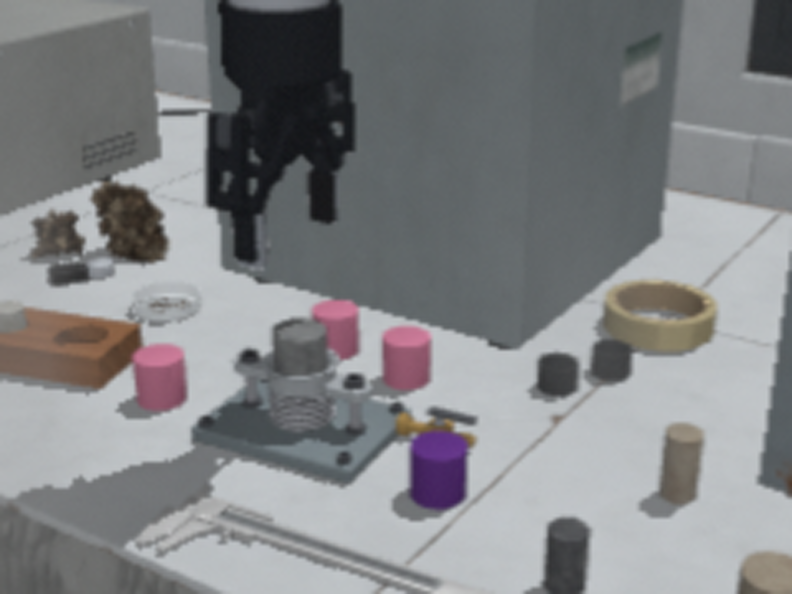

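View pics/t1.png

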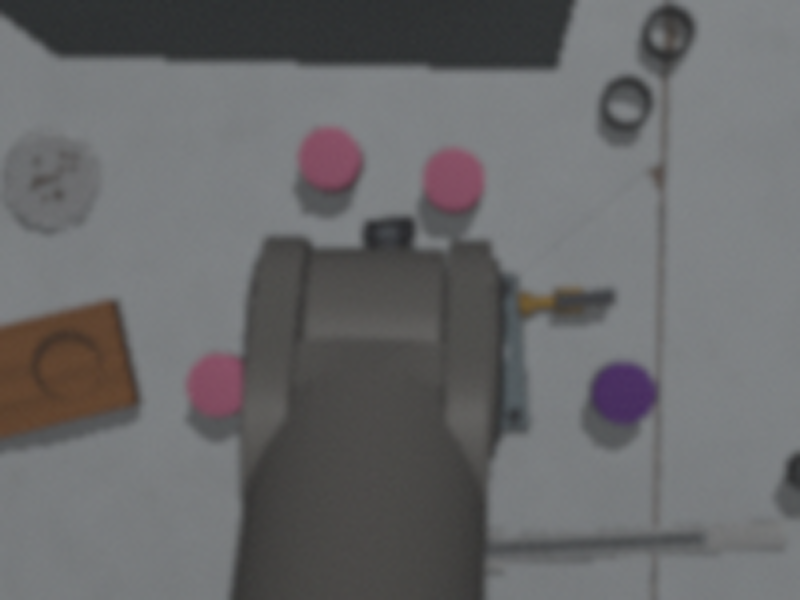

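Emit:
play_rows --pt "1 0 -0.0025 -0.02 0" --pt "1 0 -0.0025 -0.04 0" --pt "1 0 -0.0025 -0.06 0" --pt "1 0 -0.0025 -0.07 0" --pt "1 0 -0.0025 -0.07 0" --pt "1 0 -0.0025 -0.07 0" --pt "1 0 -0.0025 -0.07 0"

```text
clock: 4.0
tcp_pos: [0.4821, 0.0497, 0.0702]
orientation: [-0.087, 1.567, 0.088]
contact_force: [-0.0, -1.0, -0.2]
grip_width: 0.0852
```

```bash
python3 -c "
from h import *
st(); f=snap('scene','s2',(220,140,340,260),5); np.savez('s2.npz',**{k:np.array(v) for k,v in f.items()})"
```

```text
t 4.0 tcp [0.4821 0.0497 0.0702] jawyaw 6.36 down [ 0.002  0.001 -1.   ] F [-0.04 -1.01 -0.19] w 0.0852
```

View pics/s2.png

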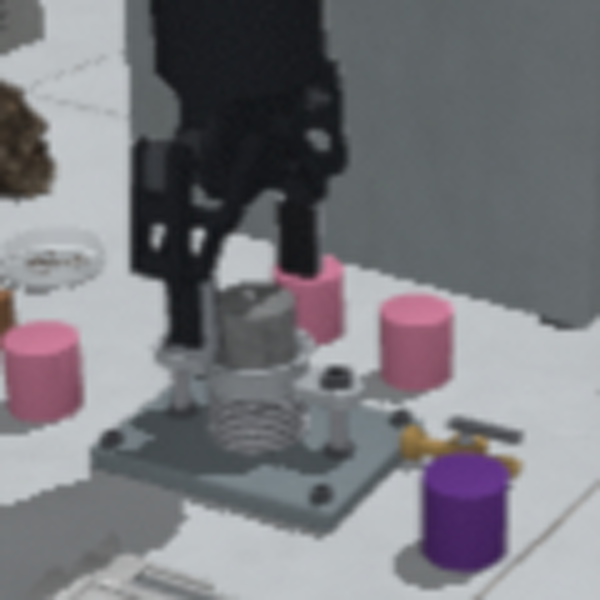

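```bash
python3 -c "
from h import *
f=dict(np.load('s2.npz')); X=cloud(f)
for u in (256,258,260,279,281):
  print(u,[(v,X[v,u].round(3).tolist()) for v in range(190,214,3)])
"
```

```text
256 [(190, [0.413, 0.029, 0.136]), (193, [0.412, 0.029, 0.129]), (196, [0.411, 0.029, 0.123]), (199, [0.428, 0.044, 0.105]), (202, [0.426, 0.043, 0.099]), (205, [0.427, 0.044, 0.091]), (208, [0.425, 0.043, 0.085]), (211, [0.468, 0.081, 0.049])]
258 [(190, [0.421, 0.031, 0.132]), (193, [0.417, 0.028, 0.127]), (196, [0.424, 0.035, 0.116]), (199, [0.427, 0.037, 0.108]), (202, [0.426, 0.037, 0.101]), (205, [0.426, 0.038, 0.094]), (208, [0.426, 0.038, 0.086]), (211, [0.472, 0.078, 0.048])]
260 [(190, [0.431, 0.034, 0.128]), (193, [0.428, 0.032, 0.122]), (196, [0.432, 0.036, 0.113]), (199, [0.434, 0.038, 0.105]), (202, [0.433, 0.038, 0.098]), (205, [0.431, 0.036, 0.092]), (208, [0.431, 0.036, 0.085]), (211, [0.432, 0.038, 0.076])]
279 [(190, [0.525, 0.055, 0.088]), (193, [0.523, 0.053, 0.081]), (196, [0.584, 0.1, 0.038]), (199, [0.584, 0.1, 0.029]), (202, [0.582, 0.099, 0.021]), (205, [0.507, 0.042, 0.059]), (208, [0.494, 0.033, 0.059]), (211, [0.492, 0.031, 0.053])]
281 [(190, [0.524, 0.048, 0.09]), (193, [0.524, 0.048, 0.082]), (196, [0.586, 0.094, 0.038]), (199, [0.587, 0.095, 0.029]), (202, [0.586, 0.095, 0.021]), (205, [0.586, 0.095, 0.012]), (208, [0.499, 0.03, 0.058]), (211, [0.487, 0.022, 0.057])]
```

Emit:
play_rows --pt "0.2 0 0 -0.003 0" --pt "0.0 0 0 -0.003 0" --pt "-0.3 0 0 -0.003 0" --pt "-1 0 0 -0.003 0" --pt "-1 0 0 -0.003 0" --pt "-1 0 0 -0.003 0" --pt "-1 0 0 -0.003 0" --pt "-1 0 0 -0.003 0" --force 50

```text
clock: 4.85
tcp_pos: [0.4818, 0.0496, 0.0665]
orientation: [-0.087, 1.568, 0.087]
contact_force: [2.0, -0.0, 1.3]
grip_width: 0.0365
```

```bash
python3 -c "
from h import *
st(); f=snap('scene','s3',(220,140,340,260),5)
X=cloud(f)
for u in (262,264,266): print(u,[(v,X[v,u].round(3).tolist()) for v in range(199,216,2)])"
```

```text
t 4.85 tcp [0.4818 0.0496 0.0665] jawyaw 6.35 down [ 0.001  0.    -1.   ] F [ 2.04 -0.03  1.27] w 0.0365
262 [(199, [0.451, 0.046, 0.096]), (201, [0.452, 0.047, 0.09]), (203, [0.449, 0.046, 0.087]), (205, [0.449, 0.046, 0.082]), (207, [0.452, 0.049, 0.075]), (209, [0.448, 0.046, 0.072]), (211, [0.456, 0.053, 0.062]), (213, [0.457, 0.053, 0.056]), (215, [0.461, 0.057, 0.048])]
264 [(199, [0.448, 0.039, 0.099]), (201, [0.452, 0.042, 0.091]), (203, [0.448, 0.039, 0.089]), (205, [0.452, 0.042, 0.082]), (207, [0.45, 0.041, 0.078]), (209, [0.45, 0.041, 0.073]), (211, [0.452, 0.043, 0.066]), (213, [0.457, 0.048, 0.058]), (215, [0.458, 0.049, 0.052])]
266 [(199, [0.456, 0.04, 0.095]), (201, [0.454, 0.038, 0.092]), (203, [0.455, 0.039, 0.086]), (205, [0.456, 0.04, 0.081]), (207, [0.454, 0.039, 0.077]), (209, [0.454, 0.039, 0.072]), (211, [0.454, 0.039, 0.067]), (213, [0.462, 0.046, 0.056]), (215, [0.459, 0.044, 0.053])]
```

View pics/s3.png

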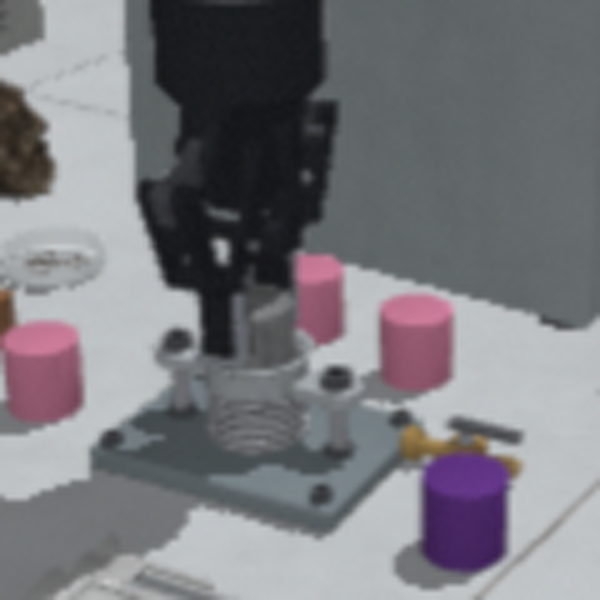

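Emit:
play_rows --pt "-1 0 0 0.01 0" --pt "-1 0 0 0.02 0" --pt "-1 0 0 0.04 0" --pt "-1 0 0 0.06 0" --pt "-1 0 0 0.08 0" --pt "-1 0 0 0.08 0" --pt "-1 0 0 0.08 0"

```text
clock: 5.6
tcp_pos: [0.4806, 0.0496, 0.1464]
orientation: [-0.087, 1.57, 0.088]
contact_force: [-0.2, -0.4, -0.4]
grip_width: 0.0362
```

```bash
python3 -c "
from h import *
st(); f=snap('scene','s4',(200,100,340,260),4.5)"
```

```text
t 5.6 tcp [0.4806 0.0496 0.1464] jawyaw 6.37 down [-0.001  0.    -1.   ] F [-0.2  -0.35 -0.38] w 0.0362
```

View pics/s4.png

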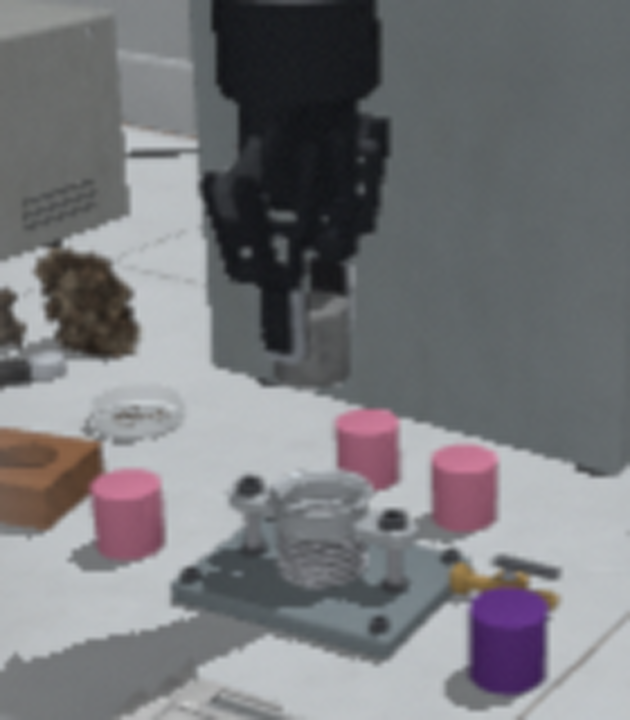

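Emit:
play_rows --pt "-1 0 0.03 0 0" --pt "-1 0 0.07 0 0" --pt "-1 -0.003 0.11 0 0" --pt "-1 -0.006 0.15 0 0" --pt "-1 -0.009 0.185 -0.01 0" --pt "-1 -0.009 0.205 -0.03 0" --pt "-1 -0.009 0.211 -0.04 0" --pt "-1 -0.009 0.211 -0.05 0" --pt "-1 -0.009 0.211 -0.05 0" --pt "-1 -0.009 0.211 -0.05 0"

```text
clock: 6.65
tcp_pos: [0.4727, 0.2585, 0.0963]
orientation: [-0.086, 1.57, 0.084]
contact_force: [1.3, 0.1, -0.6]
grip_width: 0.0368
```

```bash
python3 -c "
from h import *
st(); f=snap('scene','s5',(130,100,300,240),4.5); np.savez('s5.npz',**{k:np.array(v) for k,v in f.items()})
f=snap('top','t5',(150,170,350,290),4); np.savez('t5.npz',**{k:np.array(v) for k,v in f.items()})
X=cloud(f); S=X[215:265,270:340].reshape(-1,3)
for zl,zh in [(.054,.062)]:
  q=S[(S[:,2]>zl)&(S[:,2]<zh)&(np.hypot(S[:,0]-.4828,S[:,1]-.05)<.031)]; print(len(q),q.mean(0).round(4),((q.min(0)+q.max(0))/2).round(4),cv2.minEnclosingCircle((q[:,:2]*1000).astype(np.float32)))
q=S[(S[:,2]>.028)&(S[:,2]<.038)&(np.hypot(S[:,0]-.4828,S[:,1]-.05)<.016)]; print('pad',len(q),q.mean(0).round(4),((q.min(0)+q.max(0))/2).round(4))
q=S[(S[:,2]>.04)&(S[:,2]<.048)&(np.hypot(S[:,0]-.4828,S[:,1]-.05)<.022)]; print('ledge',len(q),q.mean(0).round(4),((q.min(0)+q.max(0))/2).round(4))
for l in ('ring_seat','seal_pad','free_nest'):
  for d in r.pinpoint(f,l)[:2]: u=np.array(d['position'])*[640,400]; print(l,d['conf'],u,at_z(f,*u,{'ring_seat':.044,'seal_pad':.030,'free_nest':.012}[l]).round(4))
"
```

```text
t 6.65 tcp [0.4727 0.2585 0.0963] jawyaw 6.2 down [-0.    -0.001 -1.   ] F [ 1.27  0.08 -0.61] w 0.0368
140 [0.4818 0.0502 0.0573] [0.4833 0.0498 0.0579] ((482.7452087402344, 49.89247131347656), 26.59427261352539)
pad 84 [0.4826 0.0501 0.0339] [0.4823 0.0495 0.0329]
ledge 86 [0.4825 0.0504 0.0438] [0.4834 0.0513 0.0442]
ring_seat 0.97 [305.216 241.4  ] [0.4778 0.046  0.044 ]
seal_pad 0.63 [304.128 241.12 ] [0.4785 0.049  0.03  ]
free_nest 0.79 [216.704 243.6  ] [0.4663 0.2629 0.012 ]
free_nest 0.63 [408.192 213.4  ] [ 0.554  -0.2047  0.012 ]
```

View pics/s5.png

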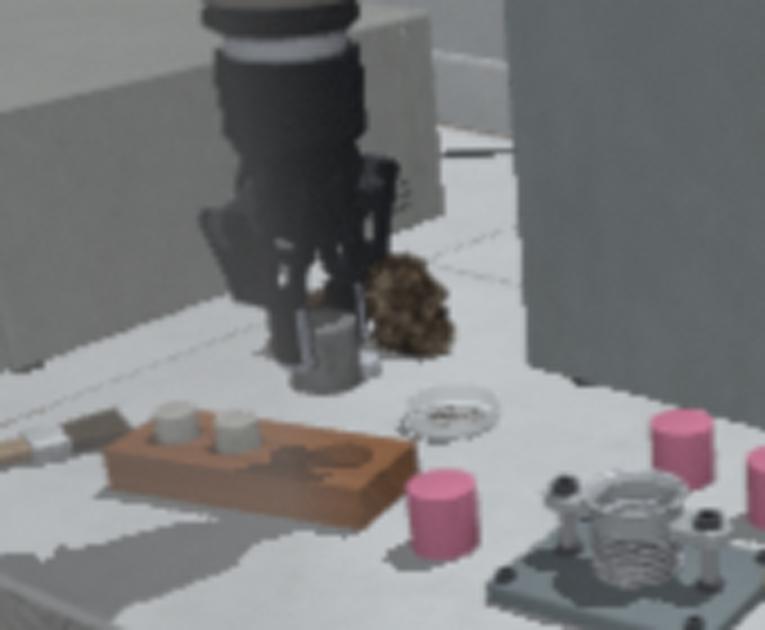

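View pics/t5.png

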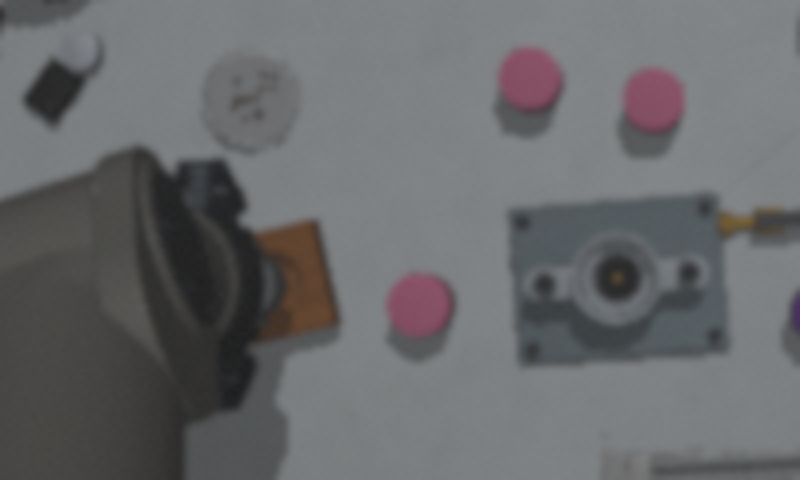

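Emit:
play_rows --pt "-1 0 0.0025 -0.015 0" --pt "-1 0 0.0025 -0.03 0" --pt "-1 0 0.0025 -0.036 0" --pt "-1 0 0.0025 -0.036 0" --pt "-1 0 0.0025 -0.036 0"

```text
clock: 7.4
tcp_pos: [0.4723, 0.2628, 0.0599]
orientation: [-0.087, 1.57, 0.086]
contact_force: [0.4, 0.7, -0.4]
grip_width: 0.0365
```

```bash
python3 -c "
from h import *
st(); f=snap('scene','s6',(160,150,280,240),6); np.savez('s6.npz',**{k:np.array(v) for k,v in f.items()})
"
```

```text
t 7.4 tcp [0.4723 0.2628 0.0599] jawyaw 6.34 down [-0.001 -0.001 -1.   ] F [ 0.37  0.65 -0.38] w 0.0365
```

View pics/s6.png

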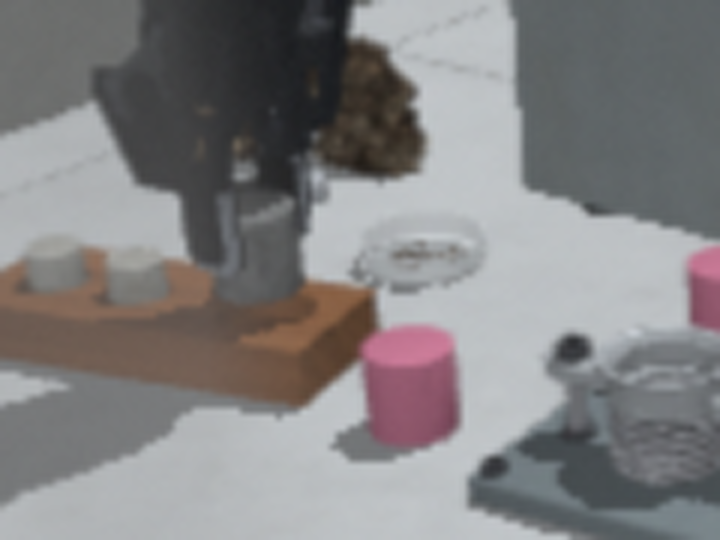

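Emit:
play_rows --pt "-1 0 -0.0015 -0.008 0" --pt "-1 0 -0.0015 -0.008 0" --pt "-1 0 -0.0015 -0.008 0" --pt "-1 0 -0.0015 -0.008 0"

```text
clock: 7.85
tcp_pos: [0.4724, 0.2616, 0.0524]
orientation: [-0.087, 1.569, 0.087]
contact_force: [0.7, 0.3, -0.5]
grip_width: 0.0365
```

```bash
python3 -c "
from h import *
from scipy.optimize import least_squares
st(); f=snap('scene','s7',(160,150,280,240),6); np.savez('s7.npz',**{k:np.array(v) for k,v in f.items()})
X=cloud(f); 
Q=X[180:205,195:212].reshape(-1,3)
Q=Q[(Q[:,2]>.036)&(Q[:,2]<.062)&(np.hypot(Q[:,0]-.4729,Q[:,1]-.2612)<.024)&(np.hypot(Q[:,0]-.4729,Q[:,1]-.2612)>.014)]
g=lambda p:np.hypot(Q[:,0]-p[0],Q[:,1]-p[1])-.019
s=least_squares(g,[.4729,.2615],loss='soft_l1',f_scale=.001); print(len(Q),s.x.round(4),np.abs(s.fun).mean())
T=X[170:230,150:240].reshape(-1,3); T=T[abs(T[:,2]-.026)<.003]; print(cv2.minAreaRect((T[:,:2]*1000).astype(np.float32)),T[:,2].mean())
B=T[:,:2]; print(B.max(0),B.min(0))
"
```

```text
t 7.85 tcp [0.4724 0.2616 0.0524] jawyaw 6.35 down [ 0.  0. -1.] F [ 0.67  0.29 -0.46] w 0.0365
115 [0.4722 0.2601] 0.0012225297521741858
((499.1423645019531, 353.1455078125), (367.867919921875, 229.7110595703125), 47.6003532409668) 0.02576058186685052
[0.67194988 0.54227264] [0.40413139 0.14670812]
```

View pics/s7.png

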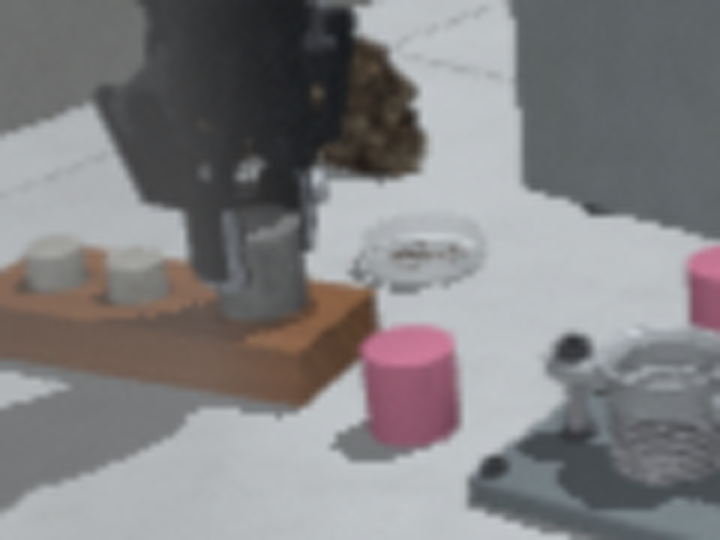

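Emit:
play_rows --pt "-1 0 0 -0.003 0" --pt "-1 0 0 -0.006 0" --pt "-1 0 0 -0.009 0" --pt "-1 0 0 -0.009 0"

```text
clock: 8.3
tcp_pos: [0.472, 0.2614, 0.0428]
orientation: [-0.088, 1.57, 0.087]
contact_force: [-0.3, -1.1, -1.7]
grip_width: 0.0366
```

Emit:
play_rows --pt "-1 0 0 -0.003 0" --pt "-1 0 0 -0.006 0" --pt "-1 0 0 -0.008 0" --pt "-1 0 0 -0.008 0"

```text
clock: 8.7
tcp_pos: [0.4723, 0.2615, 0.0351]
orientation: [-0.087, 1.569, 0.087]
contact_force: [-0.6, -0.1, -1.5]
grip_width: 0.0364
```

```bash
python3 -c "
from h import *
st(); f=snap('scene','s8',(160,150,280,240),6)
"
```

```text
t 8.7 tcp [0.4723 0.2615 0.0351] jawyaw 6.36 down [-0. -0. -1.] F [-0.59 -0.13 -1.53] w 0.0364
```

View pics/s8.png

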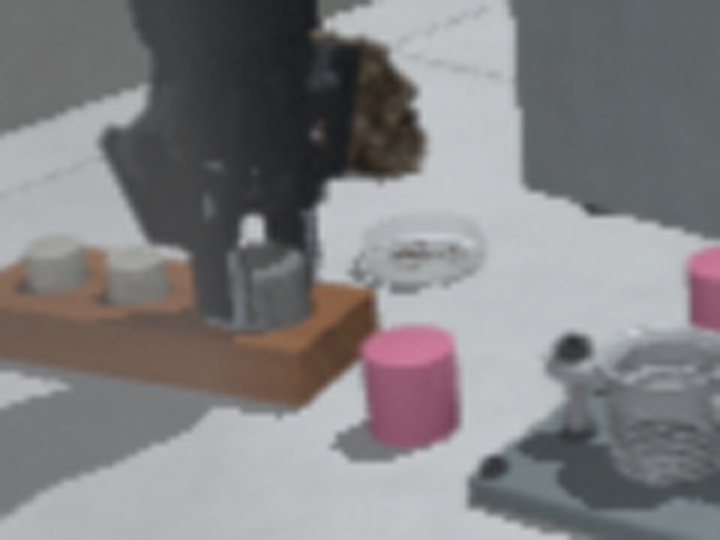

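Emit:
play_rows --pt "-1 0 0 -0.001 0" --pt "0.2 0 0 -0.001 0" --pt "1 0 0 -0.001 0" --pt "1 0 0 -0.001 0" --pt "1 0 0 0.005 0" --pt "1 0 0 0.03 0" --pt "1 0 0 0.07 0" --pt "1 0 0 0.11 0" --pt "1 0 -0.03 0.13 0" --pt "1 0 -0.08 0.13 0"

```text
clock: 9.75
tcp_pos: [0.4746, 0.1849, 0.1688]
orientation: [-0.088, 1.562, 0.095]
contact_force: [1.6, -2.0, -0.4]
grip_width: 0.0853
```

Emit:
play_rows --pt "1 0 -0.04 0 0" --pt "1 0 -0.085 0 0" --pt "1 0 -0.13 0 0" --pt "1 -0.01 -0.17 0 0" --pt "1 -0.01 -0.17 0 0"

```text
clock: 10.25
tcp_pos: [0.4606, 0.0057, 0.1657]
orientation: [-0.081, 1.57, 0.079]
contact_force: [-0.3, 0.8, 0.2]
grip_width: 0.0848
```

```bash
python3 -c "
from h import *
st(); f=snap('scene','s9',(130,150,430,310),2.6)
f=snap('top','t9',(140,170,480,290),2.3); np.savez('t9.npz',**{k:np.array(v) for k,v in f.items()})
X=cloud(f)
def fit(n,c,z):
  Q=X[150:300,140:480].reshape(-1,3); Q=Q[(abs(Q[:,2]-z)<.004)&(np.hypot(Q[:,0]-c[0],Q[:,1]-c[1])<.024)]; print(n,len(Q),Q.mean(0).round(4),cv2.minEnclosingCircle((Q[:,:2]*1000).astype(np.float32)))
fit('short',(.4729,.2615),.05); fit('tall',(.4336,-.306),.05)
"
```

```text
t 10.25 tcp [0.4606 0.0057 0.1657] jawyaw 5.84 down [-0.001 -0.001 -1.   ] F [-0.26  0.79  0.18] w 0.0848
short 181 [0.4716 0.2608 0.0501] ((471.47271728515625, 261.4810791015625), 19.21798324584961)
tall 191 [ 0.4339 -0.3057  0.0498] ((434.49420166015625, -305.96490478515625), 19.51365852355957)
```

View pics/s9.png

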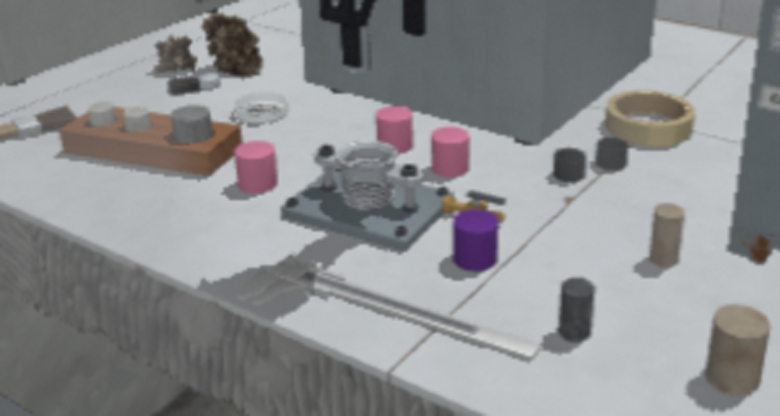

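View pics/t9.png

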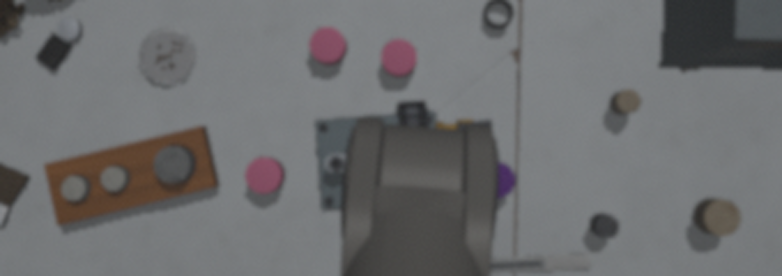

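Emit:
play_rows --pt "1 0 -0.03 0 0" --pt "1 -0.005 -0.07 0 0" --pt "1 -0.01 -0.115 0 0" --pt "1 -0.015 -0.16 0 0" --pt "1 -0.02 -0.205 0 0" --pt "1 -0.025 -0.25 0 0" --pt "1 -0.028 -0.285 -0.02 0" --pt "1 -0.028 -0.305 -0.05 0" --pt "1 -0.028 -0.31 -0.07 0" --pt "1 -0.028 -0.31 -0.07 0"

```text
clock: 11.35
tcp_pos: [0.4338, -0.2974, 0.093]
orientation: [-0.086, 1.573, 0.089]
contact_force: [-0.2, 0.0, 0.2]
grip_width: 0.0855
```

Emit:
play_rows --pt "1 0 0 0 0" --pt "1 0 0 0 0"

```text
clock: 11.55
tcp_pos: [0.4357, -0.2976, 0.0963]
orientation: [-0.089, 1.567, 0.089]
contact_force: [0.3, -0.4, -0.6]
grip_width: 0.0857
```

```bash
python3 -c "
from h import *
st(); f=snap('scene','s10',(330,140,530,320),4)
"
```

```text
t 11.55 tcp [ 0.4357 -0.2976  0.0963] jawyaw 6.48 down [ 0.002 -0.    -1.   ] F [ 0.35 -0.38 -0.59] w 0.0857
```

View pics/s10.png

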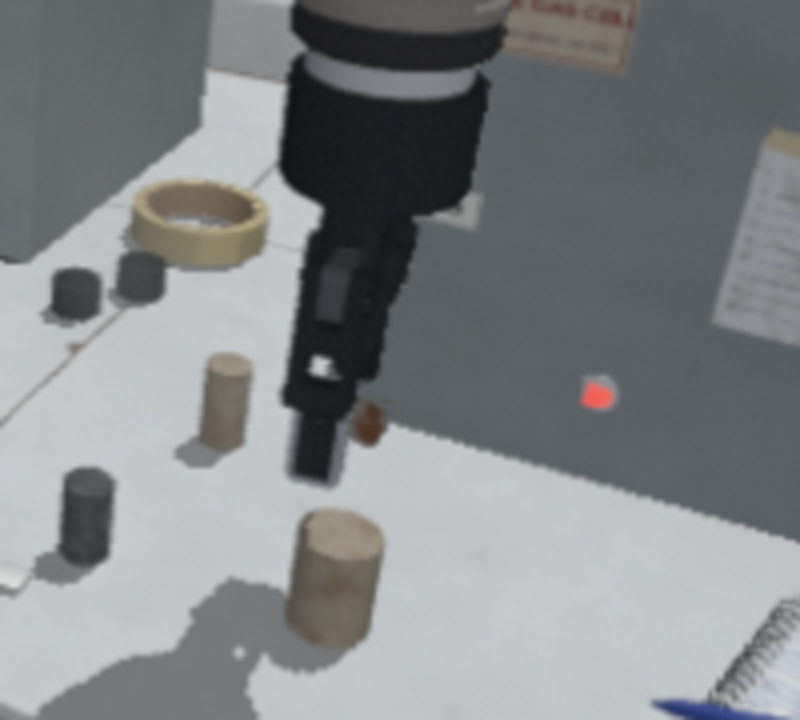

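Emit:
play_rows --pt "1 -0.0015 -0.008 0 0" --pt "1 -0.0015 -0.008 -0.01 0" --pt "1 -0.0015 -0.008 -0.03 0" --pt "1 -0.0015 -0.008 -0.05 0" --pt "1 -0.0015 -0.008 -0.065 0" --pt "1 -0.0015 -0.008 -0.07 0" --pt "1 -0.0015 -0.008 -0.07 0" --pt "1 -0.0015 -0.008 -0.07 0"

```text
clock: 12.4
tcp_pos: [0.4331, -0.3069, 0.0257]
orientation: [-0.087, 1.568, 0.087]
contact_force: [0.3, 0.2, 0.0]
grip_width: 0.0855
```

```bash
python3 -c "
from h import *
st(); f=snap('scene','s11',(330,140,530,320),4)
"
```

```text
t 12.4 tcp [ 0.4331 -0.3069  0.0257] jawyaw 6.34 down [ 0.001 -0.    -1.   ] F [0.32 0.21 0.03] w 0.0855
```

View pics/s11.png

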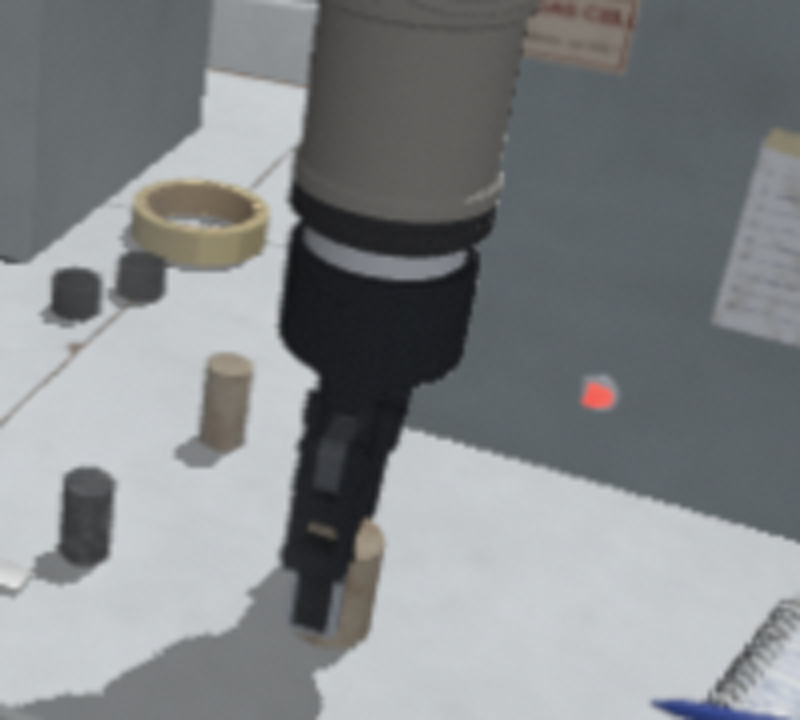

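Emit:
play_rows --pt "0.2 0 0 0 0" --pt "0.0 0 0 0 0" --pt "-0.3 0 0 0 0" --pt "-1 0 0 0 0" --pt "-1 0 0 0 0" --pt "-1 0 0 0 0" --pt "-1 0 0 0 0" --pt "-1 0 0 0 0" --force 70

```text
clock: 13.25
tcp_pos: [0.4332, -0.3066, 0.0259]
orientation: [-0.087, 1.568, 0.087]
contact_force: [-1.2, 1.2, 6.2]
grip_width: 0.0364
```

Emit:
play_rows --pt "-1 0 0 0 0" --pt "-1 0 0 0 0"

```text
clock: 13.45
tcp_pos: [0.4332, -0.3066, 0.0259]
orientation: [-0.087, 1.568, 0.087]
contact_force: [0.2, 0.8, 5.3]
grip_width: 0.0366
```

```bash
python3 -c "
from h import *
st(); f=snap('scene','s12',(330,140,530,320),4)
"
```

```text
t 13.45 tcp [ 0.4332 -0.3066  0.0259] jawyaw 6.35 down [ 0.001  0.    -1.   ] F [0.17 0.76 5.28] w 0.0366
```

View pics/s12.png

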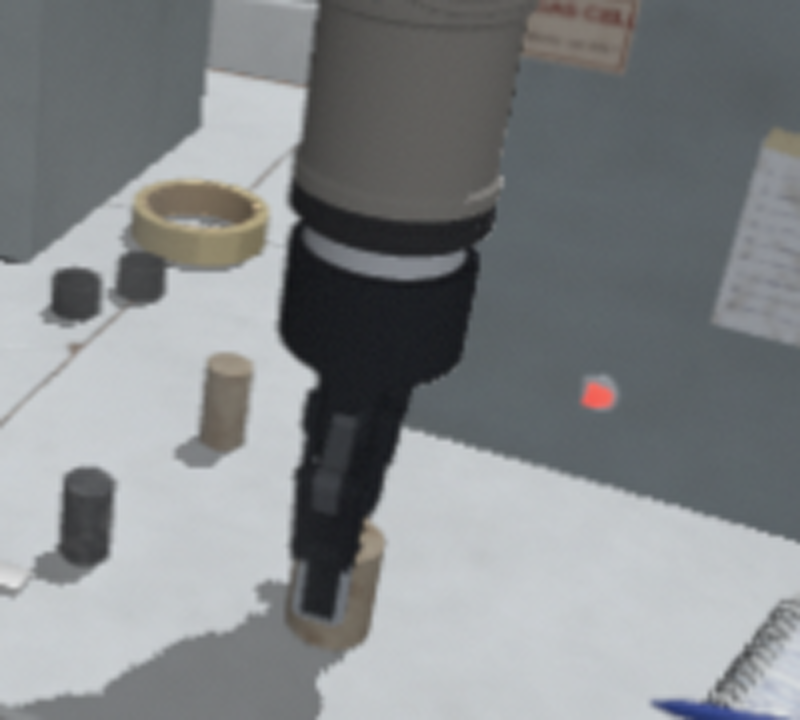

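Emit:
play_rows --pt "-1 0 0 0.015 0" --pt "-1 0 0 0.04 0" --pt "-1 0 0 0.075 0" --pt "-1 0 0.01 0.105 0" --pt "-1 0.005 0.04 0.12 0" --pt "-1 0.01 0.075 0.12 0" --pt "-1 0.015 0.115 0.12 0" --pt "-1 0.02 0.155 0.12 0" --pt "-1 0.025 0.195 0.12 0" --pt "-1 0.032 0.235 0.12 0"

```text
clock: 14.5
tcp_pos: [0.4644, -0.07, 0.1461]
orientation: [-0.086, 1.569, 0.087]
contact_force: [0.7, -1.0, -1.5]
grip_width: 0.0367
```

Emit:
play_rows --pt "-1 0.007 0.04 0 0" --pt "-1 0.013 0.075 0 0" --pt "-1 0.017 0.1 0 0" --pt "-1 0.017 0.115 0 0" --pt "-1 0.017 0.12 0 0" --pt "-1 0.017 0.12 0 0" --pt "-1 0.017 0.12 0 0"

```text
clock: 15.2
tcp_pos: [0.4817, 0.0474, 0.1456]
orientation: [-0.086, 1.569, 0.086]
contact_force: [-0.4, -0.5, -1.4]
grip_width: 0.0363
```

```bash
python3 -c "
from h import *
st(); f=snap('scene','s13',(180,100,420,280),3.3)
"
```

```text
t 15.2 tcp [0.4817 0.0474 0.1456] jawyaw 6.28 down [ 0. -0. -1.] F [-0.4  -0.49 -1.36] w 0.0363
```

View pics/s13.png

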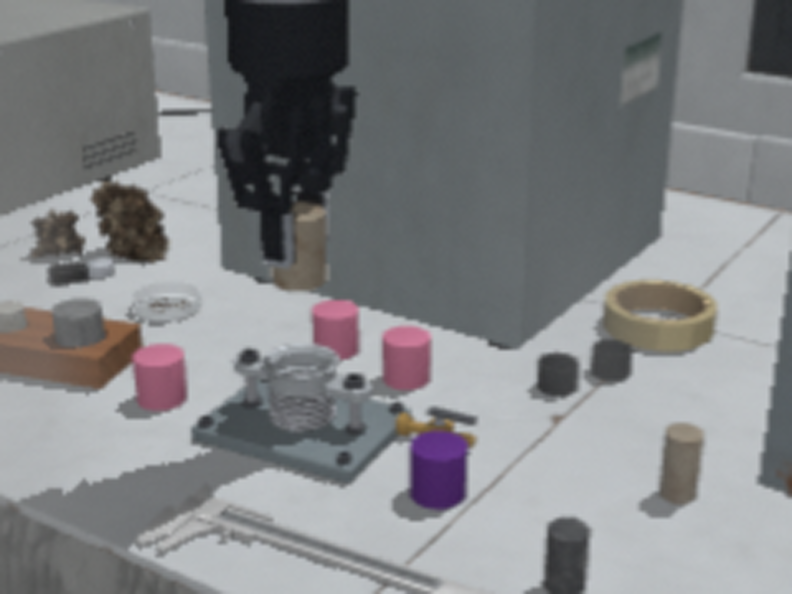

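Emit:
play_rows --pt "-1 0.0005 0.001 -0.015 0" --pt "-1 0.0005 0.001 -0.035 0" --pt "-1 0.0005 0.001 -0.048 0" --pt "-1 0.0005 0.001 -0.05 0" --pt "-1 0.0005 0.001 -0.05 0" --pt "-1 0.0005 0.001 -0.05 0"

```text
clock: 15.85
tcp_pos: [0.4829, 0.0493, 0.0959]
orientation: [-0.087, 1.568, 0.087]
contact_force: [0.5, 0.7, -1.9]
grip_width: 0.0368
```

```bash
python3 -c "
from h import *
from scipy.optimize import least_squares
st(); f=snap('scene','s14',(220,140,340,260),5)
X=cloud(f); c=(.4825,.05)
Q=X[175:225,250:300].reshape(-1,3); d=np.hypot(Q[:,0]-c[0],Q[:,1]-c[1])
Q=Q[(Q[:,2]>.072)&(Q[:,2]<.115)&(d<.0225)]
s=least_squares(lambda p:np.hypot(Q[:,0]-p[0],Q[:,1]-p[1])-.019,c,loss='soft_l1',f_scale=.001); print(len(Q),s.x.round(4),np.abs(s.fun).mean(),Q[:,2].min(),Q[:,2].max())
"
```

```text
t 15.85 tcp [0.4829 0.0493 0.0959] jawyaw 6.33 down [ 0.001  0.    -1.   ] F [ 0.46  0.7  -1.88] w 0.0368
146 [0.4822 0.0471] 0.0006781604205961876 0.07232822243861355 0.11451956021775783
```

View pics/s14.png

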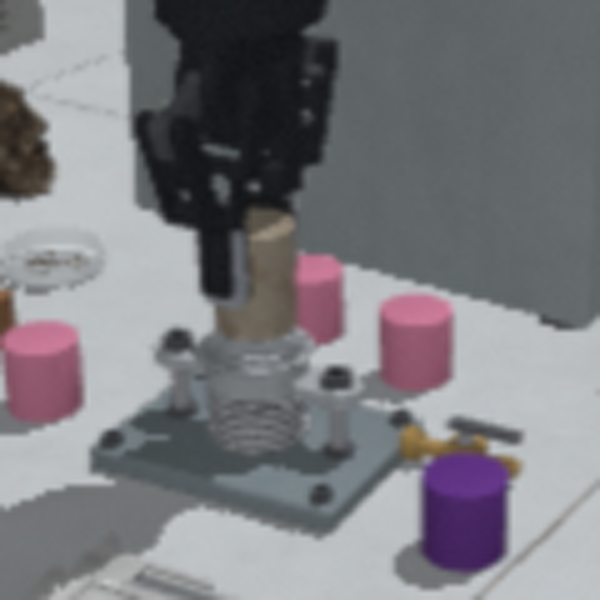

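Emit:
play_rows --pt "-1 -0.0003 0.0006 -0.004 0" --pt "-1 -0.0003 0.0006 -0.008 0" --pt "-1 -0.0003 0.0006 -0.012 0" --pt "-1 -0.0003 0.0006 -0.016 0" --pt "-1 -0.0003 0.0006 -0.02 0" --pt "-1 -0.0003 0.0006 -0.02 0" --pt "-1 -0.0003 0.0006 -0.02 0"

```text
clock: 16.6
tcp_pos: [0.482, 0.05, 0.0752]
orientation: [-0.087, 1.569, 0.087]
contact_force: [0.3, 0.3, -0.5]
grip_width: 0.0366
```

```bash
python3 -c "
from h import *
st(); f=snap('scene','s15',(220,140,340,260),5)
"
```

```text
t 16.6 tcp [0.482  0.05   0.0752] jawyaw 6.35 down [-0. -0. -1.] F [ 0.33  0.32 -0.51] w 0.0366
```

View pics/s15.png

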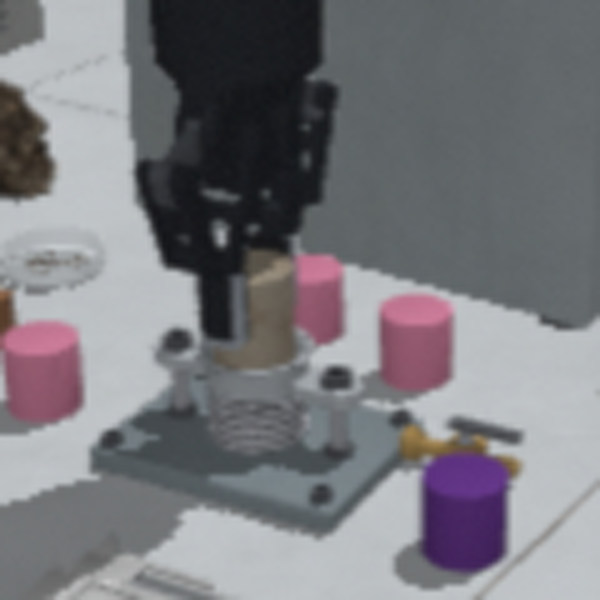

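Emit:
play_rows --pt "-1 0 0 -0.003 0" --pt "-1 0 0 -0.005 0" --pt "-1 0 0 -0.007 0" --pt "-1 0 0 -0.009 0" --pt "-1 0 0 -0.009 0"

```text
clock: 17.15
tcp_pos: [0.482, 0.0502, 0.0663]
orientation: [-0.087, 1.569, 0.087]
contact_force: [-2.2, 0.1, 3.5]
grip_width: 0.0364
```

Emit:
play_rows --pt "-1 0 0 -0.002 0" --pt "-1 0 0 -0.004 0" --pt "-1 0 0 -0.006 0" --pt "-1 0 0 -0.008 0" --pt "-1 0 0 -0.008 0" --pt "-1 0 0 -0.008 0"

```text
clock: 17.75
tcp_pos: [0.482, 0.0502, 0.0586]
orientation: [-0.087, 1.569, 0.087]
contact_force: [-3.4, -0.2, 10.2]
grip_width: 0.0365
```

```bash
python3 -c "
from h import *
st(); f=snap('scene','s16',(220,140,340,260),5)
st()
X=cloud(f); c=(.4825,.0495)
Q=X[175:260,240:310].reshape(-1,3); d=np.hypot(Q[:,0]-c[0],Q[:,1]-c[1])
print('plug top',np.sort(Q[d<.019][:,2])[-5:].round(4))
for v in range(195,225,2): print(v,[X[v,u].round(3).tolist() for u in (276,)])
"
```

```text
t 17.75 tcp [0.482  0.0502 0.0586] jawyaw 6.35 down [-0.     0.001 -1.   ] F [-3.4  -0.18 10.23] w 0.0365
t 17.8 tcp [0.4821 0.0502 0.0586] jawyaw 6.35 down [-0.  0. -1.] F [-3.48 -0.1   9.73] w 0.0367
plug top [0.1386 0.1386 0.1406 0.1413 0.1413]
195 [[0.5, 0.045, 0.087]]
197 [[0.499, 0.044, 0.082]]
199 [[0.489, 0.037, 0.083]]
201 [[0.48, 0.03, 0.083]]
203 [[0.476, 0.028, 0.08]]
205 [[0.479, 0.03, 0.074]]
207 [[0.477, 0.029, 0.07]]
209 [[0.479, 0.03, 0.064]]
211 [[0.476, 0.028, 0.06]]
213 [[0.475, 0.027, 0.056]]
215 [[0.477, 0.029, 0.049]]
217 [[0.477, 0.029, 0.044]]
219 [[0.471, 0.025, 0.043]]
221 [[0.473, 0.027, 0.036]]
223 [[0.473, 0.027, 0.031]]
```

View pics/s16.png

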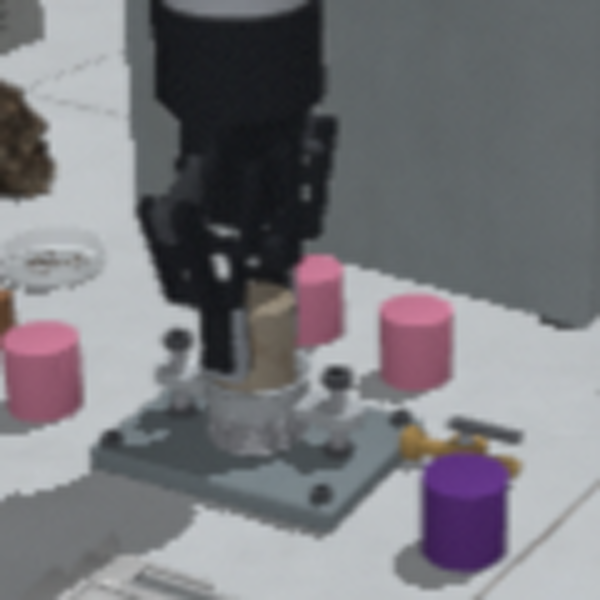

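Emit:
play_rows --pt "-1 0 0 -0.0008 0" --pt "-1 0 0 -0.0008 0" --pt "-1 0 0 -0.0008 0" --pt "-1 0 0 -0.0008 0" --pt "-1 0 0 -0.0008 0" --pt "-1 0 0 -0.0008 0"

```text
clock: 18.4
tcp_pos: [0.4821, 0.0502, 0.058]
orientation: [-0.087, 1.569, 0.088]
contact_force: [-3.4, 0.1, 12.5]
grip_width: 0.0366
```

```bash
python3 -c "
from h import *
st(); f=snap('scene','s17',(140,140,440,320),2.6); st()
X=cloud(f); c=(.4825,.0495)
Q=X[198:208,270:282].reshape(-1,3); Q=Q[np.hypot(Q[:,0]-c[0],Q[:,1]-c[1])<.017]; print('plug top',np.median(Q[:,2]).round(4),len(Q))
f=r.grab_frame('top'); X=cloud(f); Q=X[150:300,140:480].reshape(-1,3); Q=Q[(abs(Q[:,2]-.05)<.004)&(np.hypot(Q[:,0]-.4729,Q[:,1]-.2615)<.024)]; print('short',len(Q),Q.mean(0).round(4),cv2.minEnclosingCircle((Q[:,:2]*1000).astype(np.float32)),Q[:,2].std()); st()
"
```

```text
t 18.4 tcp [0.4821 0.0502 0.058 ] jawyaw 6.35 down [-0.     0.001 -1.   ] F [-3.36  0.13 12.48] w 0.0366
t 18.45 tcp [0.4821 0.0502 0.058 ] jawyaw 6.35 down [-0.     0.001 -1.   ] F [-4.07 -0.06 12.78] w 0.0365
plug top 0.0822 30
short 190 [0.4717 0.2612 0.0498] ((471.7669372558594, 261.15789794921875), 19.04242515563965) 0.0018733439670107202
t 18.5 tcp [0.482  0.0502 0.058 ] jawyaw 6.35 down [-0.     0.001 -1.   ] F [-3.98  0.17 11.23] w 0.0365
```

View pics/s17.png

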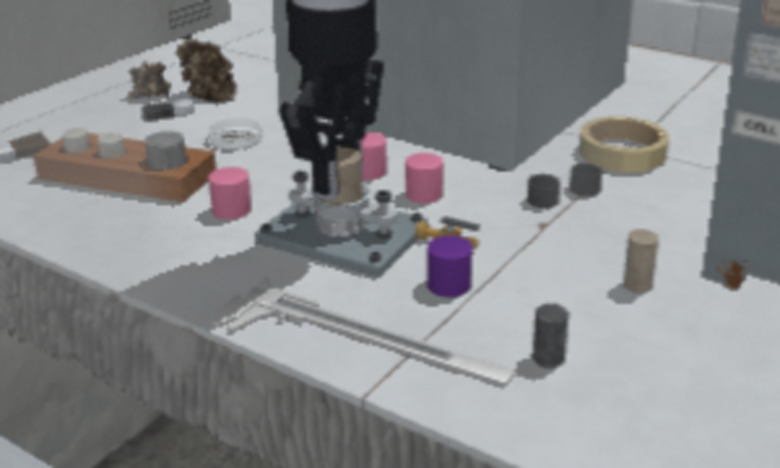

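Emit:
play_rows --pt "-1 0 0 0 0" --pt "-1 0 0 0 0" --pt "-1 0 0 0 0" --pt "-1 0 0 0 0"

```text
clock: 18.9
tcp_pos: [0.4821, 0.0502, 0.058]
orientation: [-0.087, 1.569, 0.088]
contact_force: [-4.3, -0.1, 11.8]
grip_width: 0.0363
```

```bash
python3 -c "
from h import *
st(); print(r.hand_in())"
```

```text
t 18.9 tcp [0.4821 0.0502 0.058 ] jawyaw 6.35 down [-0.     0.001 -1.   ] F [-4.25 -0.14 11.83] w 0.0363
the job is handed in; nothing more can be done
None
```

I moved the short plug to the free nest, stood the tall plug in the ring and pressed it onto the seal pad. I handed the job in at 18.9 s with the gripper (set to 70 N) still holding it down.

**Short plug:** its top measured 50 mm above the bench, as it should when seated. It was about 1 mm from the nest centre I had measured from above.

**Tall plug:** its top measured 82.2 mm above the bench, against 82 mm for a 12 mm press. The vertical force at the wrist was about 12 N. By the stated spring and pad values, height and force together put the ring about 11.8 mm down, with roughly 4 to 5 N on the pad.

**What disagreed:**
- About 4 N of sideways force along x remained during the press, so the plug probably touches the ring wall lightly.
- The gripper read about 36.5 mm on the 38 mm plugs.
- A scene-camera fit, taken while the plug was still above the ring, put it about 3 mm off in y. It had also read about 1 mm low at the nest, so I went by the arm's own position and the top camera, which agreed to within about 1 mm.

The thin plugs and rubber sleeves were not touched and looked unmoved in the last picture.

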